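# Test the latching stop button of the pedal press

## Task

Do the start-of-shift test of the press's stop button: push the red mushroom head down until it latches, let go so that it stays in by itself, then turn it clockwise by pushing one of its lugs sideways with a fingertip until it springs back out. After that press the blue reset button all the way in and let go. Do not press the green start button, and do not pick up or shift the pedals and other things lying on the bench.

Things in the scene. Friction and masses are not known exactly. Their poses are not given: they have to be found in the camera images.
- stop_station: Fixed yellow box 100 x 100 x 60 mm high that carries the red mushroom stop button at its middle, with a black collar 48 mm wide and 6 mm high on top under the cap. Origin at the centre of its underside, on the button's upright axis.
- stop_top (a point): Centre of the top of the red mushroom head, on its upright turning axis; moves with the head. A domed cap 62 mm across, 20 mm thick, with three lugs standing out sideways from its rim to 56 mm from the axis. The top is 98 mm above the bench when out, about 89 mm when latched.
- stop_press (a joint): How far the mushroom head is pushed in, m: 0 out, about 0.0087 latched (stays by itself), hard stop at 0.010. The push rises from about 3 N to 5 N; it latches only beyond about 0.0085, so push firmly (10 to 15 N) down to the hard stop; the first touch at speed may jolt more than that. When the latch releases it springs out to 0.
- stop_twist (a joint): Turn of the mushroom head, rad, clockwise seen from above: 0 at rest, hard stop at 0.8. The latch lets go at about 0.5. A light spring (0.03 to 0.08 N m) turns the head back to 0 when let go. It cannot turn anticlockwise from 0.
- stop_lug0 (a point): Centre of the flat push face (white stripe) of one lug of the mushroom head: 44 mm from the axis, 11 mm below the cap's top. The face is upright and radial, 18 mm high, from 31 to 56 mm from the axis; the lug lies on its clockwise side and tapers back to the cap. Push the face from its anticlockwise side towards clockwise (seen from above). Moves with the head.
- stop_lug1 (a point): The same point on another, like lug, 120 degrees anticlockwise from stop_lug0 seen from above. Any lug will do.
- stop_lug2 (a point): The same point on another, like lug, 240 degrees anticlockwise from stop_lug0 seen from above. Any lug will do.
- reset_button_top (a point): Centre of the top of the blue reset button, 36 mm across, 73 mm above the bench, standing 6 mm proud of its 52 mm wide black ring on a fixed grey box 80 x 80 x 55 mm high.
- reset_button (a joint): How far the blue reset button is pressed, m: 0 out, 0.006 fully in (about 5 N). It springs back when let go.
- start_button_top (a point): Centre of the top of the green start button, on its own grey box, the same size as the blue one. Do not press.
- start_button (a joint): How far the green start button is pressed, m: 0 out, 0.006 fully in.
- pedal_a: Loose metal bicycle pedal, 68 x 109 mm with its spindle, 28 mm high. Origin at the centre of its underside. Bystander: leave it where it stands.
- pedal_b: A second loose pedal like pedal_a. Origin at the centre of its underside. Bystander: leave it where it stands.
- die_a: Loose U-shaped steel die, 46 x 30 x 30 mm high. Origin at the centre of its underside. Bystander: leave it where it stands.
- die_b: A second steel die like die_a. Origin at the centre of its underside. Bystander: leave it where it stands.
- grease_tube: Loose blue and white grease tube lying down, 133 x 44 mm, 18 mm high. Origin at the centre of its underside. Bystander: leave it where it stands.
- spindle_box: Loose yellow card box of spindles, 120 x 100 x 50 mm high. Origin at the centre of its underside. Bystander: leave it where it stands.
- sweet_bowl: Loose white bowl of wrapped sweets, 164 mm across, 70 mm high. Origin at the centre of its underside. Bystander: leave it where it stands.

How it is judged:
On the way, in this order (a step that is already met when the one before it is completed fails the run):
1. the mushroom head is latched: pushed in and staying in with nothing touching it (value of joint stop_press above 0.0065 m and contact force between each of the arm, the fingers and stop_station below 0.1 N), for 0.2 s.
2. the mushroom head is twisted free and fully out again (value of joint stop_press below 0.0015 m), for 0.2 s.
3. the blue reset button is pressed in (value of joint reset_button above 0.0045 m), for 0.05 s.
At the end, for the whole second after the job is handed in: The mushroom head is out (within 1.5 mm) and turned back (within 0.15 rad), the blue and green buttons are out (within 1 mm), and every loose thing is within 30 mm of where it started (value of joint stop_press below 0.0015 m and value of joint stop_twist below 0.15 rad and value of joint each of reset_button, start_button below 0.001 m and distance of each of pedal_a, pedal_b, die_a, die_b, grease_tube, spindle_box, sweet_bowl from where it was at the start of the episode below 0.03 m); the robot touches nothing.
It fails at once if the green start button is pressed (more than 2.5 mm) (value of joint start_button above 0.0025 m).
It fails at once if a loose thing on the bench is picked up or shifted by more than 30 mm (distance of any of pedal_a, pedal_b, die_a, die_b, grease_tube, spindle_box, sweet_bowl from where it was at the start of the episode above 0.03 m).
It also fails if it takes over 58 s, if anything falls off the work surface, if the arm or the gripper's body presses on something with over 40 N, if the wrist force passes 120 N, or if a joint passes its speed limit or range.

## Robot

A 6-joint arm with a two-finger parallel gripper is mounted at the origin on the work surface. World frame = base frame: x ahead of the robot, y to its left, z up, the work surface at z = 0. Lengths are in m, angles in rad, forces in N, time in s.
With the tool pointing down it reaches from about 0.375 to 0.9 m from the base axis. Payload 3.1 kg.
Tool frame: the origin (TCP) lies at the very end of the fingers, on their centre line; the grasp point (between the pads) lies 19 mm behind it; y points along the fingers, x is the direction in which the jaws open and shut, and the axes are right-handed (so a half turn about y gives the same grasp; the last joint's range is limited). The gripper opens to 87 mm and grips with 3 to 60 N. Pads are 19 mm wide; open, the fingers measure 117 mm over their backs; the gripper's body (75 mm by 190 mm) begins 51 mm behind the grasp point.
Start: joints at [-0.178, 0.527, 1.433, -0, 1.181, -0.178], TCP at [0.625, 0, 0.223] pointing down, gripper open.
Joint ranges: [-3.08, 3.08], [-0.75, 2.2], [0.22, 2.44], [-1.43, 4.57], [0, 2.65], [-2.85, 2.85]. Speed limits (rad/s): [2.79, 2.79, 3.14, 3.14, 3.14, 3.14].

## Interface

Orientations are given as a unit quaternion [x, y, z, w].
In Python, from rig import robot gives the robot as it stands.
- The arm moves only by the shell command python3 -m creep 'ROWS' [FORCE]. ROWS is JSON, a list of rows, each a list of 3 entries, a list of its own where there are three numbers: the shift along the tool's x, y, z in mm, then the turn about the tool's y in rad, then the opening, from 0 (shut) to 1 (fully open). A call has 1 to 8 rows; each row shifts and turns the commanded pose from where the row before left it, along the tool's axes as they then stand; what a row does not reach is not made up. A row lasts 1/10 s, in which the tool goes at most 50 mm and 8.59 degrees, less where a joint would pass 70% of its speed; a pose out of reach is approached as far as the arm can. A call with a gripper value outside its range is refused whole. The fingers move at their own pace and stop on an object; FORCE is the grip in N (left out, the last holds). Time passes only in rows, so rows that do not move let the fingers close. It gives the time, the measured TCP pose, the force and the opening at its end, in the units of the state.
- robot.get_obs(): the state, without advancing time (a new reading comes with each control period).
- robot.camera(name): name is "scene" or "side" or "wrist"; returns a dict with "pixels" (400x640x3 uint8, red, green, blue), "fx", "fy", "cx", "cy" (pixels), "position" and "rotation" of the camera in the world. Camera axes: x right, y up, looking along -z (the intrinsics and any distortion apply to the point x, -y, -z); pixel columns grow to the right and rows downward; lengths in m; the calibration is good to about 2 mm. The wrist camera is an equidistant fisheye: a pixel r from the principal point sees the ray r / f radians off the axis. A picture is of the moment at which its call begins. There is no depth.
- robot.hand_in(): hands the job in, once; it reports no verdict.
The state is a dict: "time": time; "q": joint angles; "joint_velocities": joint speeds; "joint_torque": joint torques, N m; "position": TCP position; "tool_rot": TCP orientation; "ft_force": force on the tool from outside, world axes, zero at the start; "moment": the same for the moment, N m; "grip_width": finger opening in m.
Only numpy, scipy, OpenCV 4.12 (cv2) and the standard library are available. Lean on these libraries where they do the work, as an engineer would, in place of code of your own. Each camera call takes 0.05 s, during which the arm holds its last target.

## Working session

There is one attempt and no reset: what is moved stays moved. The work goes in short steps, Python scripts to look and compute and a shell command to move; the robot and the scene stay as the last step left them, time stands still between calls to the robot, and variables do not carry over. Pictures are saved under pics/ and viewed, and the job is handed in when it is done.

```bash
ls; mkdir -p pics; python3 - <<'E'
from rig import robot
import cv2
o=robot.get_obs(); print(o)
for n in ("scene","side","wrist"):
    c=robot.camera(n); cv2.imwrite(f"pics/{n}0.png",c["pixels"][:,:,::-1]); print(n,{k:v for k,v in c.items() if k!="pixels"})
E
```

```text
pics
{'time': 0.0, 'q': array([-1.78503994e-01,  5.28456736e-01,  1.43388717e+00,  1.14199013e-05,
        1.18137502e+00, -1.78553857e-01]), 'joint_velocities': array([-0.00117123, -0.00134077, -0.00171026, -0.00077035, -0.00097367,
        0.00143358]), 'joint_torque': array([-5.45745443e-04, -4.40045428e+01, -1.76593530e+01,  6.32597599e-02,
        5.83207863e-02, -1.53719384e-04]), 'position': array([6.24281973e-01, 1.59796413e-04, 2.21582228e-01]), 'tool_rot': array([-0.70696921,  0.00072305,  0.00075523,  0.70724355]), 'ft_force': array([-0.16125922, -0.54852901,  0.14082449]), 'moment': array([ 0.05291596,  0.04199853, -0.07688797]), 'grip_width': 0.08691740932519453}
scene {'fx': 455.77757647527045, 'fy': 455.77757647527045, 'cx': 315.23800210689956, 'cy': 193.8399532753774, 'position': array([ 1.02320064, -0.73618207,  0.96179919]), 'rotation': array([0.36497223, 0.10176058, 0.25872183, 0.88853985])}
side {'fx': 448.59801873211075, 'fy': 448.59801873211075, 'cx': 321.6413188751745, 'cy': 195.39545067193217, 'position': array([-0.06552933,  0.59847701,  1.08948432]), 'rotation': array([-0.13307343,  0.32096471,  0.87009796, -0.34957497])}
wrist {'fx': 309.70691628693146, 'fy': 309.70691628693146, 'cx': 318.0909499545094, 'cy': 196.41630000114057, 'position': array([0.6254929 , 0.08368864, 0.38437188]), 'rotation': array([-1.55004298e-01,  1.40948034e-03,  6.42104421e-04,  9.87912581e-01])}
```

View pics/scene0.png

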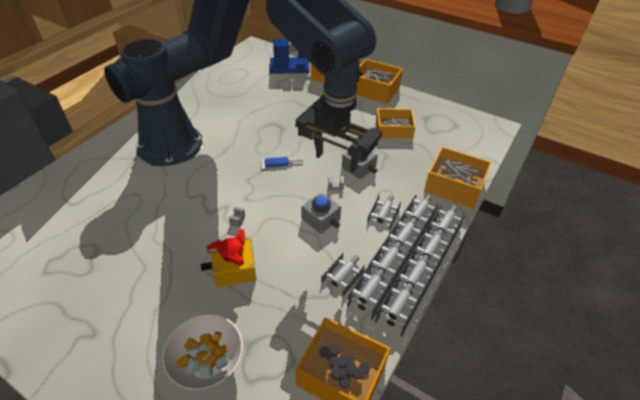

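View pics/side0.png

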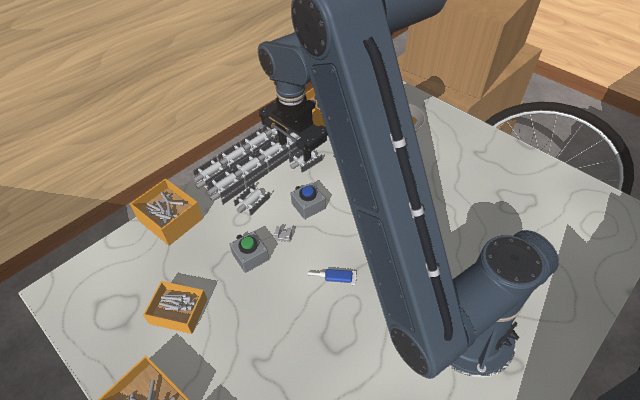

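View pics/wrist0.png

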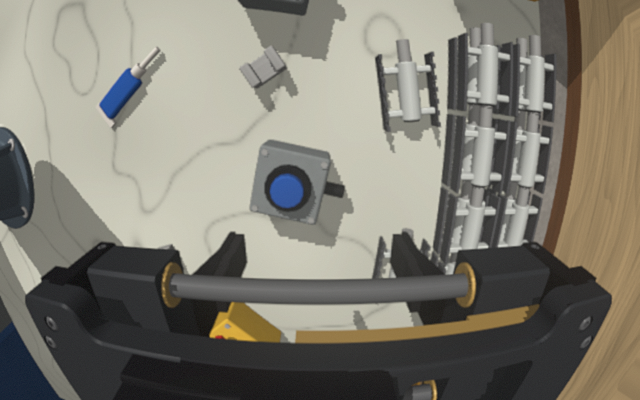

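Scene: red mushroom on its yellow box at about (230,248), blue button at (321,203), green under the gripper. Side: blue (308,192), green (248,243). Wrist: blue (287,190). I'll localise these next.

```bash
cat > h.py <<'E'
import numpy as np, cv2
from scipy.spatial.transform import Rotation as R
def ray(c,u,v,fish=False):
    x=(u-c["cx"])/c["fx"]; y=(v-c["cy"])/c["fy"]
    if fish:
        r=np.hypot(x,y); s=np.sin(r)/r if r>1e-9 else 1; d=np.array([x*s,y*s,np.cos(r)])
    else: d=np.array([x,y,1.])
    d=np.array([d[0],-d[1],-d[2]])
    return R.from_quat(c["rotation"]).apply(d/np.linalg.norm(d))
def onz(c,u,v,z,fish=False):
    d=ray(c,u,v,fish); p=np.array(c["position"]); return p+d*(z-p[2])/d[2]
def proj(c,P,fish=False):
    d=R.from_quat(c["rotation"]).inv().apply(np.array(P)-c["position"]); d=np.array([d[0],-d[1],-d[2]])
    if fish:
        r=np.hypot(d[0],d[1]); t=np.arctan2(r,d[2]); k=t/r
        return c["cx"]+c["fx"]*k*d[0], c["cy"]+c["fy"]*k*d[1]
    return c["cx"]+c["fx"]*d[0]/d[2], c["cy"]+c["fy"]*d[1]/d[2]
def mask(c,col):
    h=cv2.cvtColor(c["pixels"],cv2.COLOR_RGB2HSV)
    if col=="red": return cv2.inRange(h,(0,170,90),(6,255,255))|cv2.inRange(h,(174,170,90),(180,255,255))
    if col=="blue": return cv2.inRange(h,(105,150,60),(125,255,255))
    if col=="green": return cv2.inRange(h,(45,120,50),(85,255,255))
    if col=="yellow": return cv2.inRange(h,(20,150,100),(30,255,255))
def blobs(c,col,amin=30):
    n,l,s,ce=cv2.connectedComponentsWithStats(mask(c,col))
    return [(s[i,4],s[i,:4].tolist(),ce[i].round(1).tolist()) for i in range(1,n) if s[i,4]>=amin]
E
python3 - <<'E'
from rig import robot
from h import *
for n in ("scene","side","wrist"):
    c=robot.camera(n)
    for col,z in (("red",.09),("blue",.073),("green",.073)):
        for b in blobs(c,col): print(n,col,b,onz(c,*b[2],z,n=="wrist").round(4))
    if n=="scene":
        p=c["pixels"][200:310,170:350,::-1]; cv2.imwrite("pics/s1.png",cv2.resize(p,None,fx=4,fy=4,interpolation=cv2.INTER_CUBIC))
E
```

```text
scene red (np.int32(611), [207, 230, 37, 35], [230.4, 247.5]) [ 0.4963 -0.2703  0.09  ]
scene blue (np.int32(719), [270, 39, 39, 33], [287.0, 58.7]) [0.08   0.5662 0.073 ]
scene blue (np.int32(128), [266, 158, 21, 8], [275.8, 161.4]) [0.3934 0.0572 0.073 ]
scene blue (np.int32(87), [315, 197, 13, 9], [320.9, 201.0]) [ 0.5896 -0.0078  0.073 ]
side blue (np.int32(84), [302, 187, 11, 10], [307.0, 190.9]) [ 0.5899 -0.0078  0.073 ]
side blue (np.int32(267), [326, 270, 26, 12], [338.7, 275.4]) [0.324  0.1409 0.073 ]
side green (np.int32(110), [241, 237, 12, 12], [246.7, 242.4]) [0.5765 0.2389 0.073 ]
wrist blue (np.int32(894), [100, 69, 41, 49], [119.2, 93.6]) [0.3976 0.1065 0.073 ]
wrist blue (np.int32(834), [270, 174, 33, 33], [285.6, 190.3]) [ 0.5908 -0.01    0.073 ]
```

View pics/s1.png

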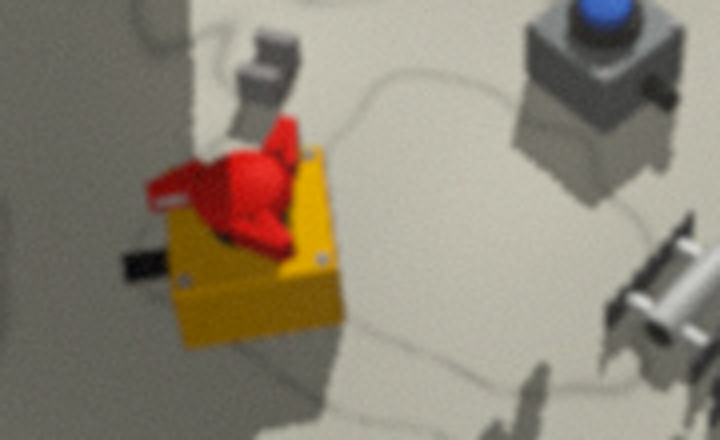

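Blue top agrees in three views: about (0.590,-0.009). The mushroom is roughly at (0.50,-0.27). I'll move the wrist camera over it and shut the fingers.

```bash
python3 -m creep '[[[-22,0,-40],0,0],[[-22,0,-40],0,0],[[-22,0,-40],0,0],[[-22,0,-40],0,0],[[-22,0,-40],0,0],[[-14,0,-30],0,0],[[0,0,0],0,0],[[0,0,0],0,0]]' 30
python3 - <<'E'
from rig import robot
from h import *
o=robot.get_obs(); print(o["time"],o["position"],o["tool_rot"],o["grip_width"],o["ft_force"])
c=robot.camera("wrist"); cv2.imwrite("pics/w2.png",c["pixels"][:,:,::-1])
for col,z in (("red",.09),("blue",.073)):
    for b in blobs(c,col): print(col,b,onz(c,*b[2],z,True).round(4))
c=robot.camera("side"); cv2.imwrite("pics/side2.png",c["pixels"][:,:,::-1])
E
```

```text
time: 1.1
position: [0.5007, -0.2304, 0.2226]
tool_rot: [-0.707, 0.001, -0.001, 0.707]
ft_force: [0.6, -0.5, -0.3]
grip_width: 0.0308
1.1 [ 0.50073997 -0.23041035  0.22255216] [-0.70687888  0.00070848 -0.00084555  0.70733375] 0.03080763499031185 [ 0.64477066 -0.49664924 -0.29363015]
red (np.int32(3285), [270, 168, 77, 83], [312.7, 216.9]) [ 0.4958 -0.2639  0.09  ]
```

View pics/w2.png

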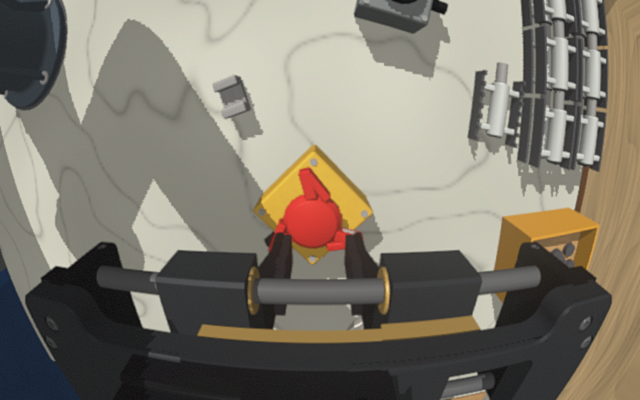

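View pics/side2.png

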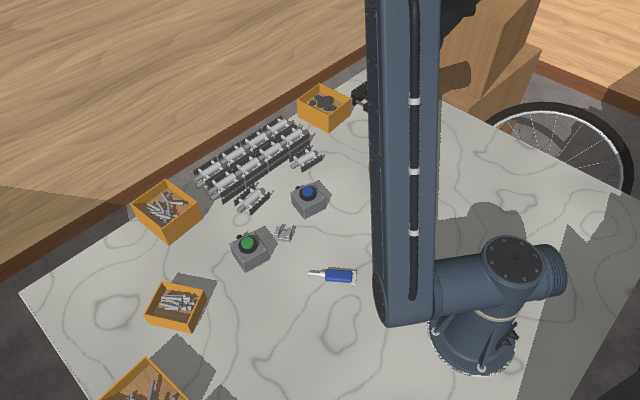

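Wrist view: cap at about (312,220), lugs at up (313,183), right (338,241) and left (277,238), box corners at (314,147), (371,211) and (257,210).

```bash
python3 - <<'E'
from rig import robot
from h import *
c=robot.camera("wrist")
m=mask(c,"red")
# cap: opening removes lugs
k=cv2.getStructuringElement(cv2.MORPH_ELLIPSE,(33,33)); mo=cv2.morphologyEx(m,cv2.MORPH_OPEN,k)
ct=max(cv2.findContours(mo,0,2)[0],key=cv2.contourArea); (u,v),r=cv2.minEnclosingCircle(ct); print("cap",u,v,r,cv2.boundingRect(ct))
for z in (.083,.088,.098): print(z,onz(c,u,v,z,True).round(4), (onz(c,u+r,v,z,True)-onz(c,u-r,v,z,True)).round(4))
# yellow box contour
y=mask(c,"yellow"); y=y|m; y[:, :200]=0; y[:, 420:]=0; y[270:]=0
ct=max(cv2.findContours(y,0,2)[0],key=cv2.contourArea)[:,0]
for n,i in (("L",ct[:,0].argmin()),("R",ct[:,0].argmax()),("T",ct[:,1].argmin())): print(n,ct[i],onz(c,*ct[i].astype(float),.06,True).round(4))
p=c["pixels"][140:270,240:390,::-1]; cv2.imwrite("pics/w3.png",cv2.resize(p,None,fx=5,fy=4.6,interpolation=cv2.INTER_CUBIC) if 0 else cv2.resize(p,None,fx=4.5,fy=4.5,interpolation=cv2.INTER_CUBIC))
E
```

```text
cap 312.7989196777344 221.52906799316406 29.52983283996582 (284, 192, 57, 57)
0.083 [ 0.4963 -0.2705  0.083 ] [0.0625 0.0002 0.    ]
0.088 [ 0.4964 -0.2684  0.088 ] [0.0615 0.0002 0.    ]
0.098 [ 0.4966 -0.2643  0.098 ] [0.0594 0.0002 0.    ]
L [254 209] [ 0.4291 -0.2652  0.06  ]
R [371 213] [ 0.5619 -0.2697  0.06  ]
T [312 147] [ 0.4953 -0.1951  0.06  ]
```

View pics/w3.png

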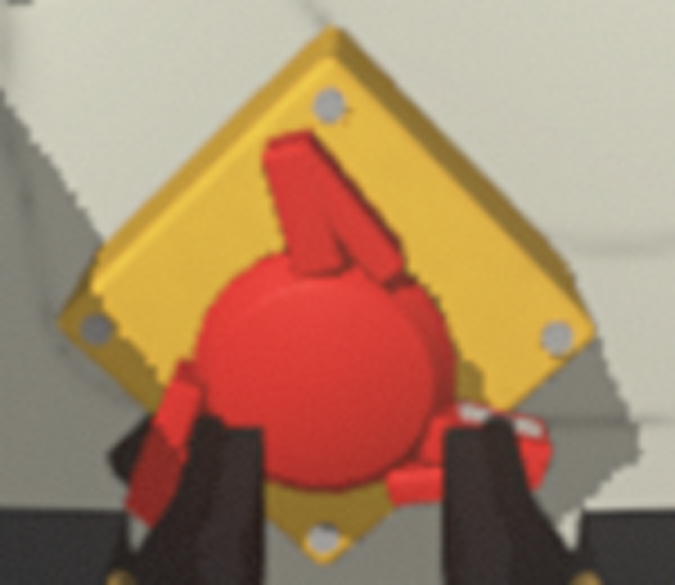

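Centre estimates agree: cap at (0.4965,-0.268), box corners at (0.4955,-0.267). Now go above the cap, fingers shut, then down to about 8 mm above it.

```bash
python3 -m creep '[[[-2,0,-19],0,0],[[-2,0,-19],0,0],[[0,35,0],0,0],[[0,35,0],0,0],[[0,28,0],0,0],[[0,16,0],0,0],[[0,0,0],0,0],[[0,0,0],0,0]]' 30
python3 - <<'E'
from rig import robot
from h import *
for n in ("wrist","scene"):
    c=robot.camera(n); cv2.imwrite(f"pics/{n}4.png",c["pixels"][:,:,::-1])
E
```

```text
time: 2.05
position: [0.4975, -0.2681, 0.1086]
tool_rot: [0.707, 0.0, -0.0, -0.707]
ft_force: [0.2, -0.0, 0.4]
grip_width: 0.0006
```

View pics/wrist4.png

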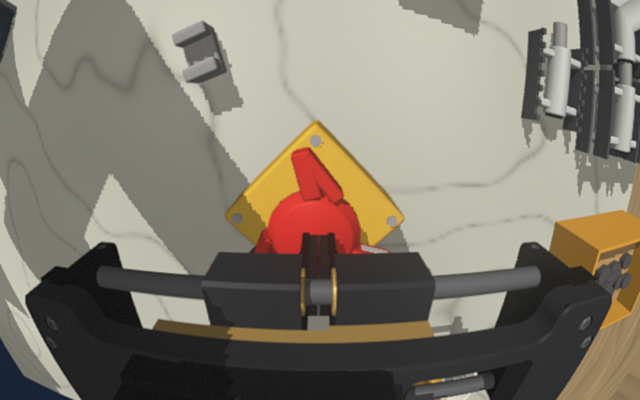

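View pics/scene4.png

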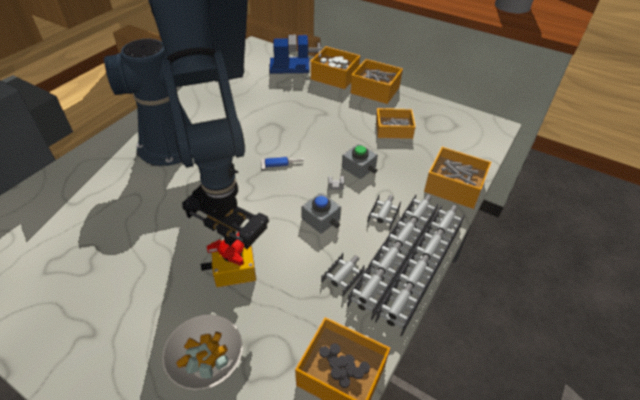

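Fingers are shut and centred over the cap. The bowl and box are clear. Pressing gently.

```bash
python3 -m creep '[[[0,5,0],0,0],[[0,4,0],0,0],[[0,3,0],0,0],[[0,3,0],0,0],[[0,2,0],0,0],[[0,2,0],0,0],[[0,1,0],0,0],[[0,0,0],0,0]]'
```

```text
time: 2.95
position: [0.4972, -0.2682, 0.0887]
tool_rot: [0.707, 0.0, 0.0, -0.707]
ft_force: [-0.7, -0.4, 4.5]
grip_width: 0.0006
```

```bash
python3 -m creep '[[[0,1,0],0,0],[[0,0,0],0,0],[[0,1,0],0,0],[[0,0,0],0,0]]'
```

```text
time: 3.35
position: [0.4974, -0.2683, 0.0883]
tool_rot: [0.707, 0.0, 0.0, -0.707]
ft_force: [-1.8, 2.2, 14.5]
grip_width: 0.0004
```

14.5 N at the hard stop. Let go, back up to the viewing position.

```bash
python3 -m creep '[[[0,-5,0],0,0],[[0,-15,0],0,0],[[0,-40,0],0,0],[[0,-40,0],0,0],[[0,-30,20],0,0],[[0,0,30],0,0],[[0,0,0],0,0],[[0,0,0],0,0]]'
python3 - <<'E'
from rig import robot
from h import *
c=robot.camera("wrist"); m=mask(c,"red")
k=cv2.getStructuringElement(cv2.MORPH_ELLIPSE,(33,33)); mo=cv2.morphologyEx(m,cv2.MORPH_OPEN,k)
ct=max(cv2.findContours(mo,0,2)[0],key=cv2.contourArea); (u,v),r=cv2.minEnclosingCircle(ct); print("cap",u,v,r)
for z in (.074,.079): print(z,onz(c,u,v,z,True).round(4), (onz(c,u+r,v,z,True)-onz(c,u-r,v,z,True)).round(4))
x0,y0=int(u)-75,int(v)-90; print(x0,y0)
p=c["pixels"][y0:y0+150,x0:x0+150,::-1]; cv2.imwrite("pics/w5.png",cv2.resize(p,None,fx=4,fy=4,interpolation=cv2.INTER_CUBIC))
C=np.array([.4965,-.268])
for az in (95,100,105,110):
  a=np.radians(az); print(az,[np.round(proj(c,[C[0]+q*np.cos(a),C[1]+q*np.sin(a),.087],True),1).tolist() for q in (.031,.056)])
s=robot.camera("scene"); p=s["pixels"][200:310,170:350,::-1]; cv2.imwrite("pics/s5.png",cv2.resize(p,None,fx=4,fy=4,interpolation=cv2.INTER_CUBIC))
for b in blobs(s,"red"): print(b)
E
```

```text
time: 4.15
position: [0.4966, -0.2174, 0.2161]
tool_rot: [-0.707, -0.0, 0.001, 0.707]
ft_force: [-0.1, -0.3, 0.0]
grip_width: 0.0005Traceback (most recent call last):
  File "<stdin>", line 5, in <module>
ValueError: max() iterable argument is empty
```

```bash
python3 - <<'E'
from rig import robot
from h import *
c=robot.camera("wrist")
C=np.array([.4965,-.268]); u,v=proj(c,[*C,.089],True); print(u,v)
x0,y0=int(u)-75,int(v)-90; print(x0,y0)
p=c["pixels"][y0:y0+150,x0:x0+150,::-1]; cv2.imwrite("pics/w5.png",cv2.resize(p,None,fx=4,fy=4,interpolation=cv2.INTER_CUBIC))
for az in (95,100,105,110):
  a=np.radians(az); print(az,[np.round((np.array(proj(c,[C[0]+q*np.cos(a),C[1]+q*np.sin(a),.087],True))-[x0,y0])*4).tolist() for q in (.031,.056)])
s=robot.camera("scene"); p=s["pixels"][200:310,170:350,::-1]; cv2.imwrite("pics/s5.png",cv2.resize(p,None,fx=4,fy=4,interpolation=cv2.INTER_CUBIC))
for b in blobs(s,"red"): print(b)
E
```

```text
317.2883979854829 233.70865109763074
242 143
95 [[290.0, 247.0], [281.0, 150.0]]
100 [[280.0, 248.0], [261.0, 153.0]]
105 [[269.0, 250.0], [242.0, 157.0]]
110 [[259.0, 253.0], [223.0, 163.0]]
(np.int32(615), [208, 232, 37, 34], [230.5, 249.4])
```

View pics/w5.png

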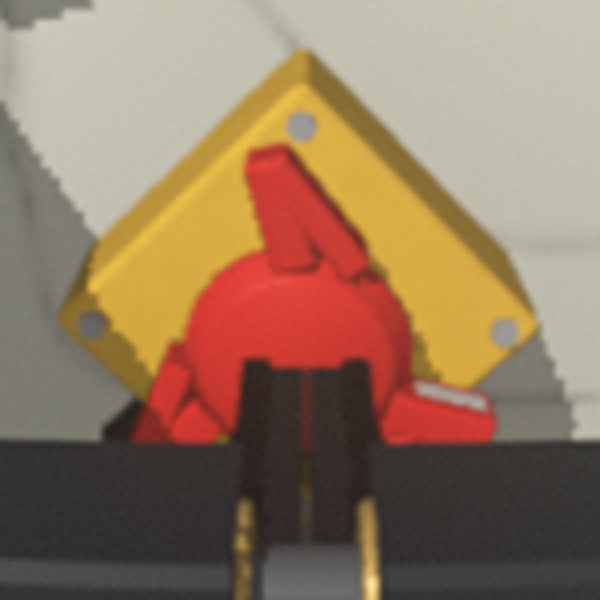

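View pics/s5.png

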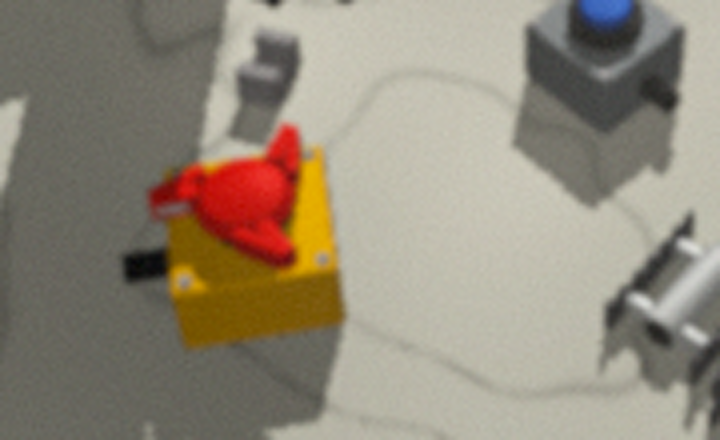

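The head stays in (its blob dropped about 2 px, matching roughly 9 mm), and the top lug's face is at azimuth about 104°. Next: lower the closed fingertip on that face's anticlockwise (-x) side, 45 mm out from the axis.

```bash
python3 -m creep '[[[-38,0,-6],0,0],[[0,40,0],0,0],[[0,40,0],0,0],[[0,30,0],0,0],[[0,20,0],0,0],[[0,13,0],0,0],[[0,0,0],0,0],[[0,0,0],0,0]]'
python3 - <<'E'
from rig import robot
from h import *
s=robot.camera("scene"); p=s["pixels"][200:310,170:350,::-1]; cv2.imwrite("pics/s6.png",cv2.resize(p,None,fx=4,fy=4,interpolation=cv2.INTER_CUBIC))
c=robot.camera("wrist"); cv2.imwrite("pics/w6.png",c["pixels"][:,:,::-1])
E
```

```text
time: 5.1
position: [0.4589, -0.2246, 0.0731]
tool_rot: [-0.707, 0.001, -0.0, 0.707]
ft_force: [0.8, 0.2, -0.5]
grip_width: 0.0006
```

View pics/s6.png

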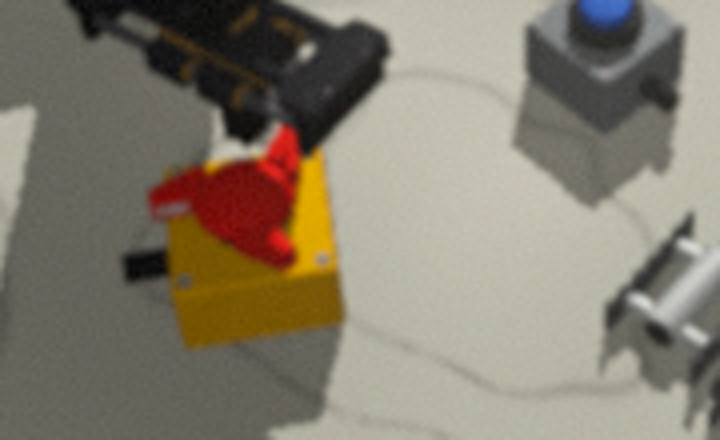

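View pics/w6.png

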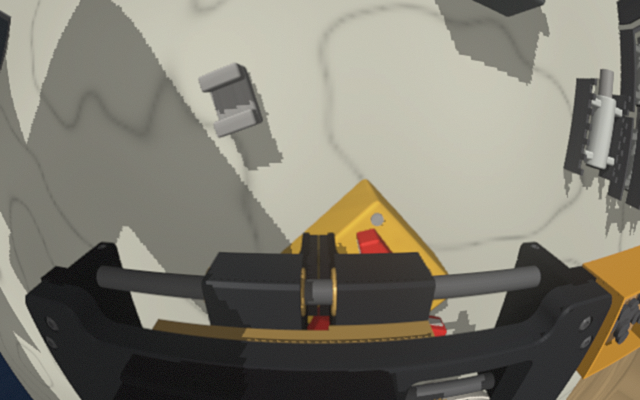

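The fingertip stands beside the lug at (370,242) in the wrist view. Pushing in +x.

```bash
python3 -m creep '[[[5,0,0],0,0],[[5,0,0],0,0],[[4,0,0],0,0],[[4,0,0],0,0],[[4,0,0],0,0],[[4,0,0],0,0],[[4,0,0],0,0],[[0,0,0],0,0]]'
python3 - <<'E'
from rig import robot
from h import *
s=robot.camera("scene"); p=s["pixels"][200:310,170:350,::-1]; cv2.imwrite("pics/s7.png",cv2.resize(p,None,fx=4,fy=4,interpolation=cv2.INTER_CUBIC))
E
```

```text
time: 6.0
position: [0.4895, -0.2239, 0.0734]
tool_rot: [0.707, 0.0, 0.0, -0.707]
ft_force: [-0.1, 1.1, -0.8]
grip_width: 0.0007
```

View pics/s7.png

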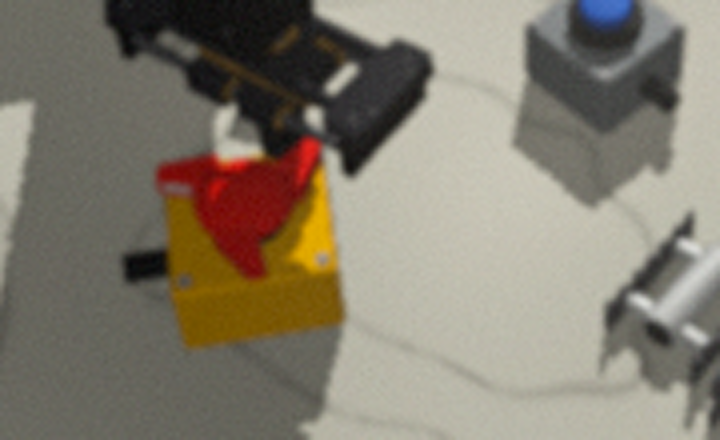

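The head is turning. Keep pushing.

```bash
python3 -m creep '[[[2,0,0],0,0],[[2,0,0],0,0],[[2,0,0],0,0],[[2,0,0],0,0],[[0,0,0],0,0]]'
python3 - <<'E'
from rig import robot
from h import *
s=robot.camera("scene"); p=s["pixels"][200:310,170:350,::-1]; cv2.imwrite("pics/s8.png",cv2.resize(p,None,fx=4,fy=4,interpolation=cv2.INTER_CUBIC))
E
```

```text
time: 6.55
position: [0.4973, -0.2241, 0.0736]
tool_rot: [0.707, 0.0, 0.0, -0.707]
ft_force: [-1.4, 0.3, 0.1]
grip_width: 0.0006
```

View pics/s8.png

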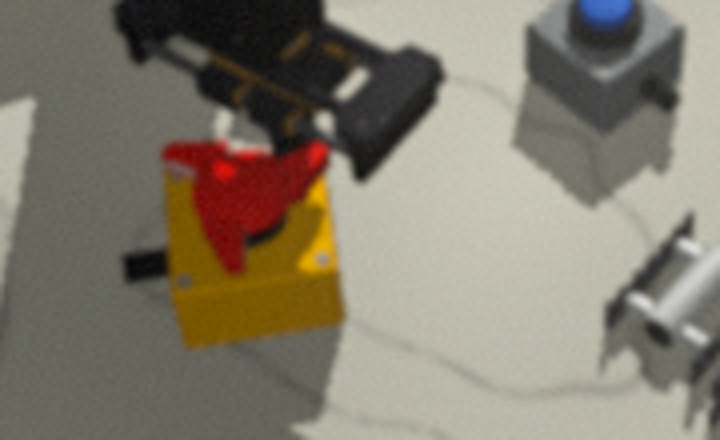

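The head has popped out: the black collar shows under the cap. Back off sideways, then rise and check.

```bash
python3 -m creep '[[[-8,0,0],0,0],[[-15,0,0],0,0],[[-20,0,0],0,0],[[0,-30,0],0,0],[[0,-40,0],0,0],[[0,-40,0],0,0],[[30,-20,40],0,0],[[0,0,0],0,0]]'
python3 - <<'E'
from rig import robot
from h import *
s=robot.camera("scene"); p=s["pixels"][200:310,170:350,::-1]; cv2.imwrite("pics/s9.png",cv2.resize(p,None,fx=4,fy=4,interpolation=cv2.INTER_CUBIC))
for b in blobs(s,"red"): print(b)
E
```

```text
time: 7.4
position: [0.4858, -0.1854, 0.2058]
tool_rot: [0.708, 0.004, 0.002, -0.706]
ft_force: [-0.2, -0.5, 0.2]
grip_width: 0.0004
(np.int32(624), [207, 230, 37, 35], [230.3, 247.4])
```

View pics/s9.png

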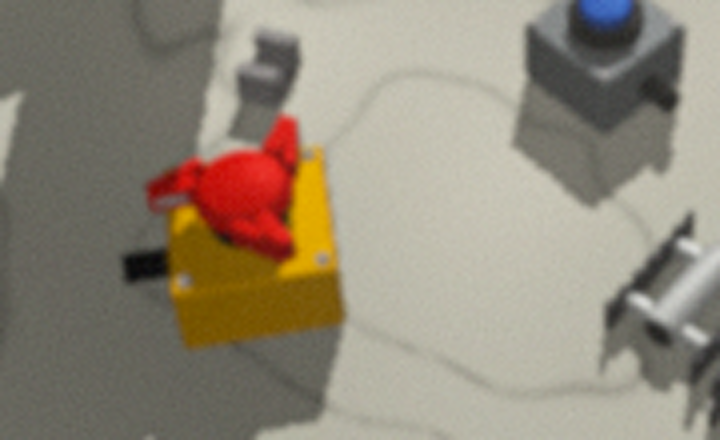

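The head's blob matches the start, (230.3,247.4) against (230.4,247.5): out and turned back. Now over to blue (0.590,-0.009).

```bash
python3 -m creep '[[[26,0,44],0,0],[[26,0,44],0,0],[[26,0,44],0,0],[[26,0,44],0,0],[[0,0,0],0,0],[[0,40,0],0,0],[[0,40,0],0,0],[[0,0,0],0,0]]'
python3 - <<'E'
from rig import robot
from h import *
c=robot.camera("scene"); p=c["pixels"][130:260,240:440,::-1]; cv2.imwrite("pics/s10.png",cv2.resize(p,None,fx=3.5,fy=3.5,interpolation=cv2.INTER_CUBIC))
c=robot.camera("wrist"); cv2.imwrite("pics/w10.png",c["pixels"][:,:,::-1])
E
```

```text
time: 8.25
position: [0.578, -0.0148, 0.1164]
tool_rot: [-0.706, 0.005, 0.005, 0.708]
ft_force: [-1.1, 0.5, 0.5]
grip_width: 0.0007
```

View pics/s10.png

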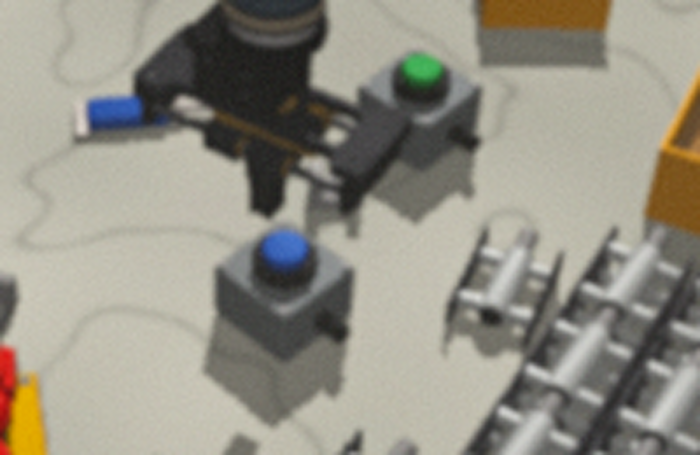

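View pics/w10.png

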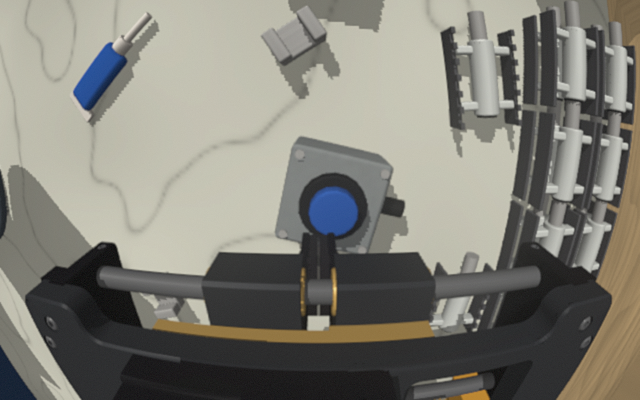

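The blue button is at (333,212), just ahead of and to the right of the fingers, as measured. Centre and press.

```bash
python3 -m creep '[[[12,0,6],0,0],[[0,20,0],0,0],[[0,15,0],0,0],[[0,5,0],0,0],[[0,3,0],0,0],[[0,3,0],0,0],[[0,2,0],0,0],[[0,0,0],0,0]]'
```

```text
time: 9.15
position: [0.5966, -0.0092, 0.0751]
tool_rot: [0.707, 0.001, 0.001, -0.707]
ft_force: [0.1, -0.7, 3.3]
grip_width: -0.0001
```

```bash
python3 -m creep '[[[-5,0,0],0,0],[[0,0,0],0,0]]'
python3 - <<'E'
from rig import robot
from h import *
c=robot.camera("scene"); p=c["pixels"][130:260,240:440,::-1]; cv2.imwrite("pics/s11.png",cv2.resize(p,None,fx=3.5,fy=3.5,interpolation=cv2.INTER_CUBIC))
for n in("wrist",):
    c=robot.camera(n)
    for b in blobs(c,"blue"): print(b,onz(c,*b[2],.073,True).round(4))
E
```

```text
time: 9.35
position: [0.5908, -0.0087, 0.0748]
tool_rot: [0.707, 0.001, 0.001, -0.707]
ft_force: [0.7, -0.5, 3.2]
grip_width: 0.0005
(np.int32(1792), [38, 47, 52, 74], [61.8, 84.4]) [0.4191 0.101  0.073 ]
(np.int32(1015), [289, 218, 59, 36], [316.7, 233.6]) [ 0.5907 -0.0008  0.073 ]
```

View pics/s11.png

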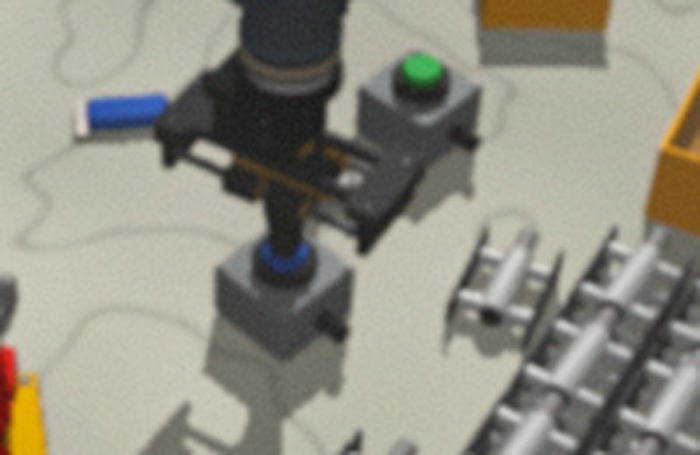

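Centred on blue, in contact at about 3 N. Press further in small steps.

```bash
python3 -m creep '[[[0,2,0],0,0],[[0,2,0],0,0],[[0,2,0],0,0],[[0,0,0],0,0]]'
```

```text
time: 9.85
position: [0.5909, -0.0087, 0.0711]
tool_rot: [0.707, 0.001, 0.0, -0.707]
ft_force: [-3.6, -0.2, 22.3]
grip_width: 0.0004
```

22 N but z reads 71 mm, where 67 mm was expected. Look before going on.

```bash
python3 - <<'E'
from rig import robot
from h import *
o=robot.get_obs(); print(o["position"],o["ft_force"],o["moment"],o["tool_rot"],o["q"])
c=robot.camera("scene"); p=c["pixels"][160:260,270:400,::-1]; cv2.imwrite("pics/s12.png",cv2.resize(p,None,fx=6,fy=6,interpolation=cv2.INTER_CUBIC))
for b in blobs(c,"blue",5): print(b)
c=robot.camera("wrist"); cv2.imwrite("pics/w12.png",c["pixels"][:,:,::-1])
for b in blobs(c,"blue"): print(b)
c=robot.camera("side"); p=c["pixels"][130:280,220:380,::-1]; cv2.imwrite("pics/d12.png",cv2.resize(p,None,fx=4,fy=4,interpolation=cv2.INTER_CUBIC))
E
```

```text
[ 0.59089182 -0.00872799  0.07108588] [-3.6103846  -0.24458686 22.26540571] [-0.02757474  0.69163033 -0.01143789] [ 7.07295306e-01  5.21952813e-04  2.25344779e-04 -7.06917978e-01] [-2.03560864e-01  6.88262733e-01  1.63884466e+00 -4.24885784e-04
  8.13342347e-01 -2.03688579e-01]
(np.int32(122), [292, 58, 15, 14], [298.7, 64.8])
(np.int32(130), [266, 158, 21, 8], [275.7, 161.4])
(np.int32(5), [315, 202, 3, 3], [316.0, 203.0])
(np.int32(9), [324, 202, 4, 4], [325.7, 203.1])
(np.int32(1816), [35, 46, 52, 76], [59.2, 84.4])
(np.int32(920), [289, 220, 59, 34], [316.4, 234.8])
```

View pics/s12.png

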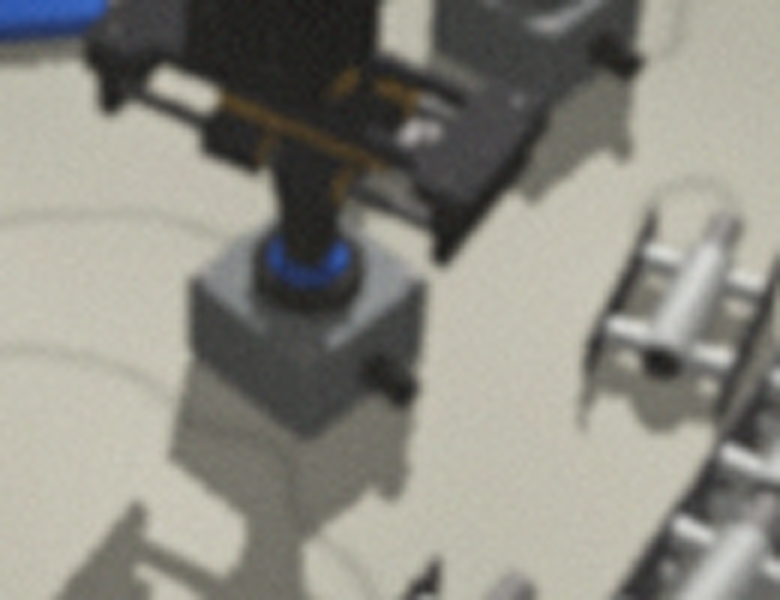

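View pics/w12.png

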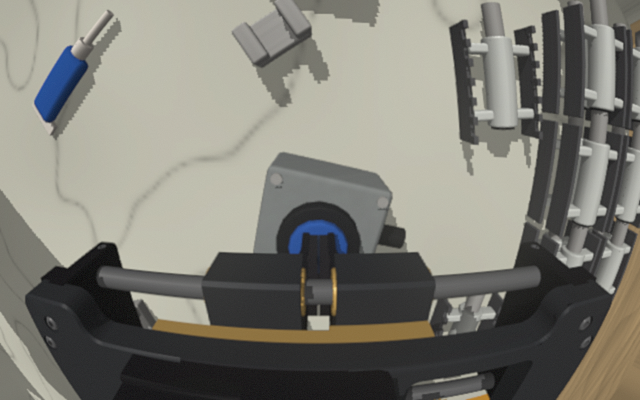

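View pics/d12.png

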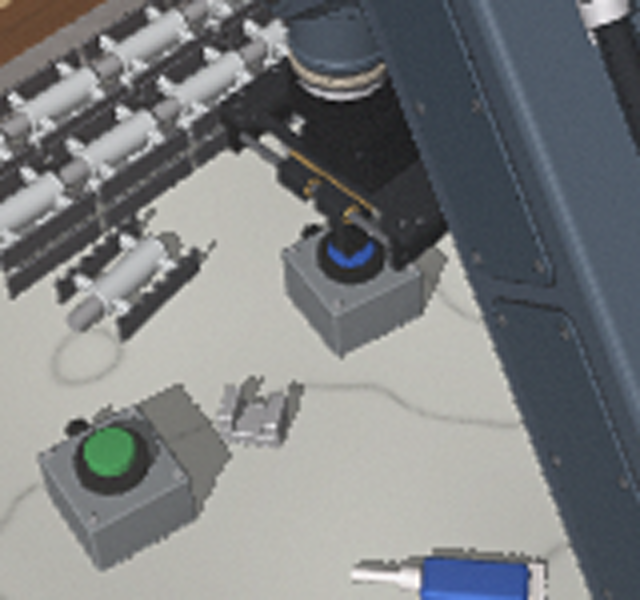

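```bash
python3 -m creep '[[[0,1,0],0,0],[[0,0,0],0,0]]'
python3 - <<'E'
from rig import robot
from h import *
for n in ("wrist","side","scene"):
    c=robot.camera(n); b=[b for b in blobs(c,"blue",5)]; print(n,b)
    for z in(.073,.067):
        P=np.array([proj(c,[.590+.018*np.cos(a),-.009+.018*np.sin(a),z],n=="wrist") for a in np.linspace(0,6.28,60)]); print(z,P.min(0).round(1),P.max(0).round(1))
E
```

```text
time: 10.2
position: [0.5909, -0.0087, 0.071]
tool_rot: [0.707, 0.001, 0.0, -0.707]
ft_force: [-4.5, -0.4, 27.5]
grip_width: 0.0003
wrist [(np.int32(1817), [35, 46, 52, 76], [59.0, 84.5]), (np.int32(913), [288, 220, 59, 34], [316.2, 234.8])]
0.073 [284.4 220.4] [346.1 274.9]
0.067 [285.4 216.5] [345.2 269.8]
side [(np.int32(31), [302, 191, 11, 6], [307.0, 193.8]), (np.int32(271), [326, 270, 26, 12], [338.6, 275.4])]
0.073 [301.3 186.2] [313.2 195.2]
0.067 [301.4 187.5] [313.3 196.5]
scene [(np.int32(118), [292, 58, 15, 14], [298.8, 64.9]), (np.int32(131), [266, 158, 21, 8], [275.7, 161.4]), (np.int32(10), [325, 201, 3, 5], [325.8, 202.9])]
0.073 [314.1 196.5] [327.5 206.2]
0.067 [314.1 198.1] [327.4 207.7]
```

```bash
python3 - <<'E'
from rig import robot
from h import *
c=robot.camera("wrist"); g=c["pixels"]
for u in (300,332): print(u,[(v,g[v,u].tolist()) for v in range(194,236,2)])
for u0 in (-.009,.011):
  for r,z in((.026,.067),(.018,.073),(.018,.067)):
    dx=u0; print(u0,r,z,np.round(proj(c,[.5905+dx,-.009+np.sqrt(r*r-dx*dx),z],True),1))
p=g[180:260,240:400,::-1]; cv2.imwrite("pics/w13.png",cv2.resize(p,None,fx=5,fy=5,interpolation=cv2.INTER_CUBIC))
w=cv2.imread("pics/w10.png")[160:260,250:420]; cv2.imwrite("pics/w10b.png",cv2.resize(w,None,fx=4.5,fy=4.5,interpolation=cv2.INTER_CUBIC))
E
```

```text
300 [(194, [123, 126, 124]), (196, [122, 124, 122]), (198, [123, 125, 124]), (200, [123, 125, 122]), (202, [124, 127, 123]), (204, [107, 109, 107]), (206, [51, 52, 51]), (208, [43, 43, 43]), (210, [46, 47, 46]), (212, [47, 49, 49]), (214, [45, 44, 46]), (216, [45, 45, 46]), (218, [44, 42, 45]), (220, [44, 44, 44]), (222, [45, 43, 43]), (224, [43, 52, 80]), (226, [48, 79, 141]), (228, [51, 87, 159]), (230, [53, 89, 161]), (232, [48, 85, 155]), (234, [47, 83, 152])]
332 [(194, [124, 127, 124]), (196, [123, 127, 124]), (198, [123, 128, 125]), (200, [124, 125, 124]), (202, [120, 122, 120]), (204, [66, 68, 66]), (206, [42, 41, 42]), (208, [43, 44, 43]), (210, [46, 47, 48]), (212, [46, 46, 47]), (214, [42, 42, 44]), (216, [42, 42, 44]), (218, [40, 41, 42]), (220, [42, 42, 42]), (222, [41, 47, 62]), (224, [46, 69, 119]), (226, [46, 82, 147]), (228, [50, 86, 157]), (230, [48, 84, 153]), (232, [41, 61, 104]), (234, [36, 36, 37])]
-0.009 0.026 0.067 [300.4 206.1]
-0.009 0.018 0.073 [300.1 224.3]
-0.009 0.018 0.067 [300.6 220.3]
0.011 0.026 0.067 [335.3 207.5]
0.011 0.018 0.073 [335.5 226.6]
0.011 0.018 0.067 [335.  222.5]
```

View pics/w13.png

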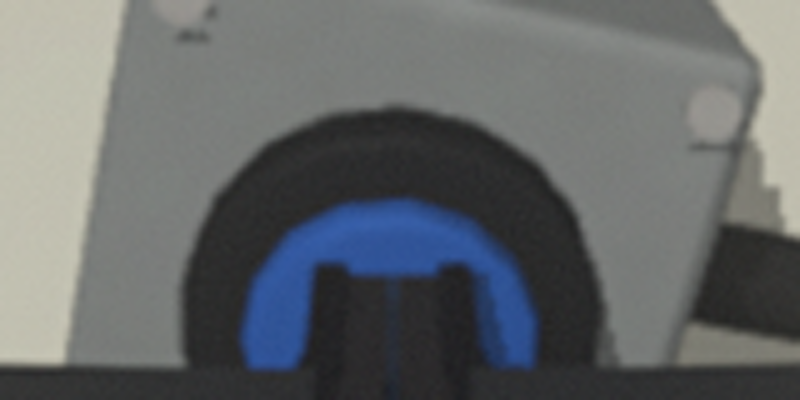

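View pics/w10b.png

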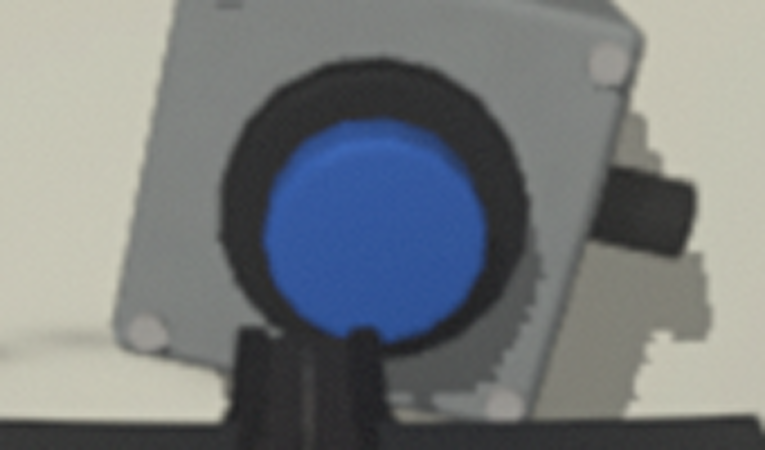

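The z reading is in doubt. Unload slowly and record force against height: the travel between hard stop and last contact will show whether it went all the way in.

```bash
python3 -m creep '[[[0,-4,0],0,0],[[0,0,0],0,0]]'; python3 -m creep '[[[0,-1.5,0],0,0],[[0,0,0],0,0]]'; python3 -m creep '[[[0,-1.5,0],0,0],[[0,0,0],0,0]]'; python3 -m creep '[[[0,-1.5,0],0,0],[[0,0,0],0,0]]'; python3 -m creep '[[[0,-1.5,0],0,0],[[0,0,0],0,0]]';python3 -m creep '[[[0,-2,0],0,0],[[0,0,0],0,0]]'
```

```text
time: 10.6
position: [0.5908, -0.0087, 0.0721]
tool_rot: [0.707, 0.0, 0.0, -0.707]
ft_force: [0.8, -1.1, 5.3]
grip_width: 0.0006
time: 10.8
position: [0.5908, -0.0087, 0.0726]
tool_rot: [0.707, 0.0, 0.0, -0.707]
ft_force: [1.6, -0.1, 4.2]
grip_width: 0.0001
time: 11.0
position: [0.5908, -0.0087, 0.074]
tool_rot: [0.707, 0.0, 0.0, -0.707]
ft_force: [2.2, -1.2, 3.5]
grip_width: 0.0003
time: 11.2
position: [0.5906, -0.0086, 0.0755]
tool_rot: [-0.707, 0.0, 0.0, 0.707]
ft_force: [1.9, 0.1, 3.0]
grip_width: 0.0005
time: 11.4
position: [0.5901, -0.0085, 0.0769]
tool_rot: [-0.707, 0.0, 0.0, 0.707]
ft_force: [1.4, -0.3, 2.6]
grip_width: 0.0003
time: 11.6
position: [0.5894, -0.0083, 0.0787]
tool_rot: [-0.707, 0.001, 0.001, 0.707]
ft_force: [0.3, 0.4, -0.6]
grip_width: 0.0005
```

The force curve is clear: a spring from 2.6 N to about 5 N over roughly 6 mm, then a stiff stop at 71 mm. So blue was fully in, and the z reading or the nominal height is about 4 mm out. Rise and make the last check.

```bash
python3 -m creep '[[[0,-20,0],0,0],[[0,-40,0],0,0],[[0,-40,0],0,0],[[0,-30,0],0,0],[[0,0,0],0,0],[[0,0,0],0,0],[[0,0,0],0,0]]'
python3 - <<'E'
from rig import robot
from h import *
for n in("scene","side"):
    c=robot.camera(n); cv2.imwrite(f"pics/{n}14.png",c["pixels"][:,:,::-1])
    for col in("red","blue","green"): print(n,col,[b for b in blobs(c,col)])
print(robot.get_obs()["ft_force"],robot.get_obs()["joint_velocities"].round(3))
E
```

```text
time: 12.3
position: [0.589, -0.0083, 0.2074]
tool_rot: [-0.707, 0.001, 0.001, 0.707]
ft_force: [-0.0, 0.1, 0.0]
grip_width: 0.0003
scene red [(np.int32(621), [207, 230, 37, 35], [230.3, 247.5])]
scene blue [(np.int32(346), [271, 44, 26, 28], [281.2, 62.5]), (np.int32(129), [266, 158, 21, 8], [276.0, 161.4]), (np.int32(88), [315, 197, 13, 9], [320.8, 201.0])]
scene green [(np.int32(55), [357, 146, 9, 9], [360.9, 150.5])]
side red []
side blue [(np.int32(85), [302, 187, 11, 10], [307.1, 191.0]), (np.int32(264), [326, 270, 26, 12], [338.8, 275.4])]
side green [(np.int32(110), [241, 237, 12, 12], [246.6, 242.4])]
[-0.13614387 -0.83677467  0.02470074] [-0.001  0.001 -0.008 -0.    -0.    -0.001]
```

View pics/scene14.png

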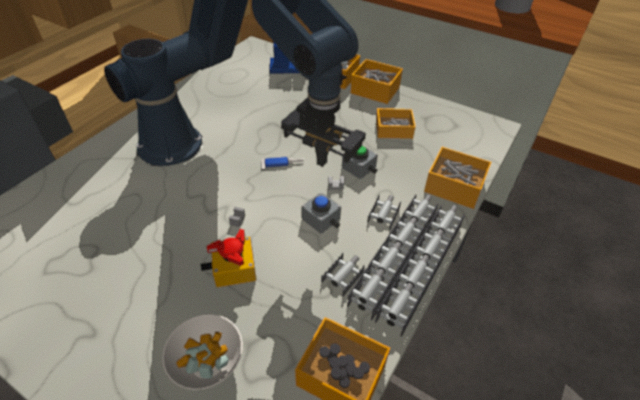

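View pics/side14.png

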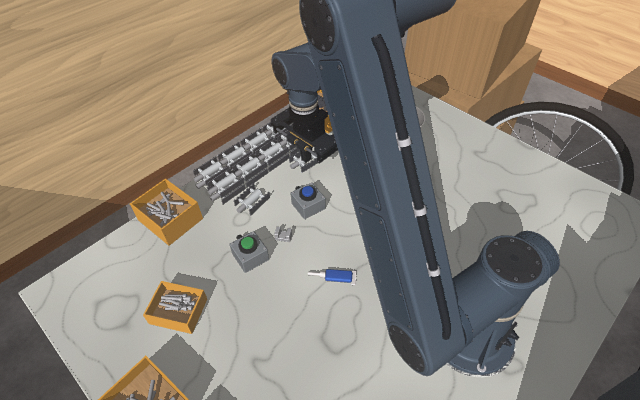

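Red (230,247), blue (321,201) and green are back at their starting pixels. The loose things look unmoved, and the arm stands clear. Handing in.

```bash
python3 -c "
from rig import robot
print(robot.hand_in())"
```

```text
the job is handed in; nothing more can be done
None
```

I completed the stop-button test and the blue reset, and handed the job in after about 12.5 s of the 58 s allowed; the hand-in gives no verdict.

- **Stop button, latch:** I pushed the mushroom head to its hard stop at 14.5 N and let go. In the scene camera it stayed in.
- **Stop button, release:** I turned it clockwise by pushing one lug with the closed fingertips until it sprang out. Afterwards it was back at its starting pixels, both out and turned back.
- **Blue reset:** I pressed it to its hard stop, peaking at 27.5 N, and let go. The force rose from about 2.6 N to 5 N over roughly 6 mm and then turned stiff, so it went fully in.
- **Final check:** The blue and green buttons sat at their starting pixels, and the force on the tool was near zero. The loose things looked unmoved by eye; I did not measure them.
- **Disagreement:** The blue button's contact and stop heights read about 4 mm higher than the given sizes imply (77 and 71 mm instead of 73 and 67 mm). I relied on the force-travel curve instead. A wrist-camera look at how far it was in was inconclusive.

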